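# Release the test circuit key that was left on

### The job

One of the four latching keys on the engine tester's control box was left latched down, so its circuit is still live. Tap each key lightly with the fingertips, one after another from the robot's left to its right (never pushing a free key home while another is latched), to find the one that is latched, then press that key firmly down and let go, so that all four keys stand up at the same height. Grasp nothing, and leave the loose parts on the box and the bench where they are.

Things in the scene. Friction and masses are not known exactly. Their poses are not given: they have to be found in the camera images.
- panel: grey steel control box bolted to the bench, 150 mm (its x) by 240 (y) by 70 tall; origin at centre of its underside, z up, x away from the robot, y to the robot's left. Four identical black keys in a row on its flat top at x = -25, y = +69, +23, -23, -69 mm. One of them, a different one each time, is latched down: its top is 12 mm above the box's top, a free key's 16 mm
- key_1: leftmost (+y) key, cap 26 x 26 mm; origin at centre of its top face, z up, moves with the key: 86 mm above the box's origin when free, 82 when latched. Any key moves straight down, 9 mm below the free height at most
- key_2: second key from the left, cap 26 x 26 mm; origin at centre of its top face, z up, moves with the key: 86 mm above the box's origin when free, 82 when latched. A free key yields from 3 N on, 0.5 N more per mm (7.5 N at the bottom), and comes back up when let go. A tap of 1 to 2 N stops at the free height on a free key, 4 mm lower on the latched one
- key_3: third key from the left, cap 26 x 26 mm; origin at centre of its top face, z up, moves with the key: 86 mm above the box's origin when free, 82 when latched. The latched key does not move below 5 N; pushed to the bottom with 8 to 15 N (8 mm or more below the free height) its catch lets go, and it comes up to the free height when the finger lifts
- key_4: rightmost (-y) key, cap 26 x 26 mm; origin at centre of its top face, z up, moves with the key: 86 mm above the box's origin when free, 82 when latched. All keys look and behave alike but for the one that is latched
- camshaft: loose camshaft standing on its gear wheel: gear 84 mm across and 10 mm thick, shaft up to 100 mm; origin under the gear's centre; to be left alone
- oil_filter: loose black oil filter can standing upright, 68 mm across, 78 mm tall; origin at centre of its underside; to be left alone
- bolt_1: loose bolt standing on its 20 mm head, 60 mm tall; origin at centre of its underside; to be left alone
- bolt_2: loose bolt standing on its 20 mm head, 70 mm tall; origin at centre of its underside; to be left alone
- carton: loose small white carton 50 x 75 x 35 mm; origin at centre of its underside; to be left alone
- screwdriver: loose screwdriver lying on the bench between robot and box, about 200 mm long along its own x; origin at its underside; to be left alone
- socket: loose steel wrench socket (a tube) 26 mm across, 32 mm tall, standing on the top of the control box behind the keys; origin at centre of its underside; to be left alone
- spark_plug: loose spark plug 20 mm across, 52 mm tall, standing on the top of the control box behind the keys; origin at centre of its underside; to be left alone

How it is judged:
By the outcome, as a careful person would: the job done as asked, in the order asked, and still so for the second after the job is handed in, with the robot touching nothing.
It also fails if it takes over 58 s, if anything falls off the work surface, if the arm or the gripper's body presses on something with over 40 N, if the wrist force passes 120 N, or if a joint passes its speed limit or range.

### The arm

A 6-joint arm with a two-finger parallel gripper is mounted at the origin on the work surface. World frame = base frame: x ahead of the robot, y to its left, z up, the work surface at z = 0. Lengths are in mm, angles in rad, forces in N, time in s.
With the tool pointing down it reaches from about 350 to 775 mm from the base axis. Payload 7.3 kg.
Tool frame: the origin (TCP) lies midway between the tips of the shut fingers; the grasp point (between the pads) lies 19 mm behind it (bot.hold_point_z is the distance from the TCP to the grasp point, in mm); z points along the fingers, y is the direction in which the jaws open and shut (so a half turn about z gives the same grasp; the last joint's range is limited). The gripper opens to 92 mm and grips with 3 to 60 N. Pads are 19 mm wide; open, the fingers measure 130 mm over their backs; the gripper's body (75 mm by 190 mm) begins 47 mm behind the grasp point.
Start: joints at [-1.349, 0.342, 1.524, -0, 1.275, -0.146], TCP at [188.794, -489.9, 226.741] pointing down, gripper open.
Joint ranges: [-2.53, 2.53], [-0.77, 2.02], [0.04, 2.7], [-1, 4.14], [0.28, 2.66], [-3.11, 3.11]. Speed limits (rad/s): [2.57, 2.57, 3.14, 3.14, 3.14, 3.14].

### API

Orientations are given as [roll, pitch, yaw] about the fixed x, y, z axes, in that order (R = Rz(yaw) Ry(pitch) Rx(roll)).
In Python, from plant import bot gives the robot as it stands.
- The arm moves only by the tool servo_tool, never from a script. Its argument "series" is a list of rows, each a list of 5 numbers: the opening, from 0 (shut) to 1 (fully open), then the shift along the tool's x, y, z each as a share of 50 mm, from -1 to 1, then the turn about the tool's z as a share of 90 degrees, from -1 to 1. In form: [[gripper, tx, ty, tz, spin], ...]. A call has 1 to 20 rows; each row shifts and turns the commanded pose from where the row before left it, along the tool's axes as they then stand; what a row does not reach is not made up. A row lasts 1/8 s, in which the tool goes at most 62.5 mm and 10.7 degrees, less where a joint would pass 70% of its speed; a pose out of reach is approached as far as the arm can. A call with a number of a shift or a turn outside -1 to 1 is refused whole. A call with a gripper value outside its range is refused whole. The fingers move at their own pace and stop on an object; the grip force is fixed at half the most. Time passes only in rows, so rows that do not move let the fingers close. It gives the time, the measured TCP pose, the force and the opening at its end, in the units of the state.
- bot.get_obs(): the state, without advancing time (a new reading comes with each control period).
- bot.capture(name): name is "side" or "top" or "wrist"; returns the picture (420x560x3 uint8, red, green, blue); there is no depth.
- bot.camera_model(name): a dict with "mtx" (3x3 intrinsics, pixels), "world_from_camera" (4x4, takes a point from camera to world coordinates). Camera axes: x right, y up, looking along -z (the intrinsics and any distortion apply to the point x, -y, -z); pixel columns grow to the right and rows downward; lengths in mm; the calibration is good to about 2 mm. A picture is of the moment at which its call begins: read the wrist's pose just before it. camera_model takes no time and is no camera call; for the wrist camera it gives the pose at the moment of the call.
- bot.close_job(): hands the job in, once; it reports no verdict.
Trained networks look in the newest picture that a camera, given by its name, has taken for a name from the list of things; names that differ only in an ending like _2 or _b are one class to them, and where a whole thing is asked for, a point or a joint stands for the part that bears it (a point fixed in the world has none). Each returns a list of dicts, best first, with "p" (0 to 1); they miss things now and then, are a little off and sometimes report something else, mostly with a low value. They report only what shows in the picture. A call takes as long as a camera call.
- bot.outline_of(camera, label): "mask" (420x560 bool, what is visible of it).
- bot.pinpoint(camera, label): "point" ([x, y, z] in mm, in the coordinates of the camera as it stood for that picture, good to about 4 mm: a listed point, or the origin of a listed thing).
The state is a dict: "time": time; "joint_positions": joint angles; "dq": joint speeds; "tau": joint torques, N m; "tool_pos": TCP position; "tcp_rot": TCP orientation; "contact_force": force on the tool from outside, world axes, zero at the start; "moment": the same for the moment, N m; "grip_width": finger opening in mm.
Only numpy, scipy, OpenCV 4.12 (cv2) and the standard library are available. Lean on these libraries where they do the work, as an engineer would, in place of code of your own. Each camera call takes 0.05 s, during which the arm holds its last target.

## Working session

There is one attempt and no reset: what is moved stays moved. The work goes in short steps, Python scripts to look and compute and a tool call to move; the robot and the scene stay as the last step left them, time stands still between calls to the robot, and variables do not carry over. Pictures are saved under pics/ and viewed, and the job is handed in when it is done.

Besides the shell and the picture viewer there is one more tool, called after ">>>" as name([rows], argument=value, ...), one row to a line, values as JSON. servo_tool: Moves the arm, as the interface text tells. Shift numbers are shares of 50 mm and turn numbers shares of 90 degrees, none past 1 either way. Its arguments: {"type":"object","properties":{"series":{"type":"array"}},"required":["series"]}

```bash
mkdir -p pics; ls
python3 - <<'E'
from plant import bot
import cv2,numpy as np
print(bot.get_obs())
for c in ("side","top"):
    im=bot.capture(c); cv2.imwrite(f"pics/{c}0.png",im[:,:,::-1])
    M=bot.camera_model(c); T=np.array(M["world_from_camera"])
    for l in ["panel","key_1","socket","spark_plug","camshaft","oil_filter"]:
        for r in bot.pinpoint(c,l)[:5]:
            p=T@np.append(r["point"],1); print(c,l,round(r["p"],2),p[:3].round(1))
E
```

```text
pics
{'time': 0.0, 'joint_positions': array([-1.34894830e+00,  3.42713975e-01,  1.52501593e+00, -1.58563256e-06,
        1.27541904e+00, -1.45983191e-01]), 'dq': array([-0.00065473,  0.00126131,  0.00044093, -0.00143859,  0.00067647,
        0.00209108]), 'tau': array([-2.10969010e-04, -4.31245708e+01, -2.44217259e+01,  7.17471843e-02,
        5.61016321e-02, -1.38924315e-04]), 'tool_pos': array([ 188.72267024, -489.46366408,  226.04989361]), 'tcp_rot': array([-3.14005269e+00, -2.24887169e-04,  3.67831511e-01]), 'contact_force': array([-0.59406174, -0.12870467, -0.16506867]), 'moment': array([ 0.03939124,  0.02894394, -0.01651828]), 'grip_width': 92.13661774287414}
side panel 0.65 [540.3 -96.2   6.3]
side key_1 0.73 [ 516.1 -117.8   91.7]
side key_1 0.7 [509.1 -22.9  93.8]
side key_1 0.64 [513.1 -75.1  88. ]
side key_1 0.52 [ 521.4 -163.4   85.7]
side socket 0.63 [578.  -58.5  79.5]
side spark_plug 0.75 [ 588.4 -182.3   71.9]
side camshaft 0.96 [524.5 128.7   5.1]
side camshaft 0.55 [540.  -94.7   5.7]
top panel 0.6 [542.  -93.6   3.3]
top panel 0.33 [ 590.4 -179.7   74.3]
top key_1 0.54 [507.2 -31.1  90.3]
top key_1 0.5 [509.  -74.7  85.4]
top key_1 0.46 [ 514.7 -119.3   87.5]
top key_1 0.45 [ 518.6 -161.9   86.3]
top spark_plug 0.66 [512.  -72.2  85.9]
top spark_plug 0.58 [ 590.1 -181.5   75. ]
top camshaft 0.75 [523.5 127.1   2.6]
top oil_filter 0.67 [ 528.9 -312.     1.7]
top oil_filter 0.52 [520.8 127.1   0.9]
top oil_filter 0.16 [681.1  25.4  -1.7]
```

View pics/side0.png

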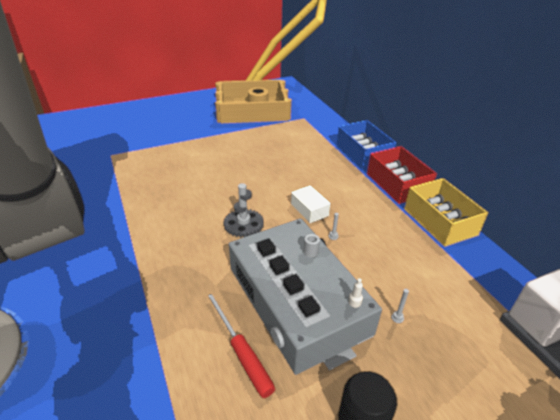

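View pics/top0.png

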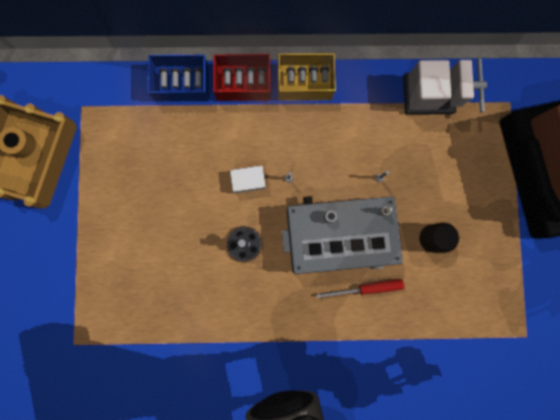

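The keys, socket and spark plug show clearly in both views (keys at about columns 315–378, row 245 in the top view). I'll fit the panel pose to the key points.

```bash
cat > h.py <<'E'
from plant import bot
import cv2,numpy as np
from scipy.optimize import least_squares
KY=[69,23,-23,-69]
def ray(c,uv,M=None):
    M=M or bot.camera_model(c);T=np.array(M["world_from_camera"]);K=np.array(M["mtx"])
    d=np.linalg.inv(K)@[uv[0],uv[1],1]; d=T[:3,:3]@[d[0],-d[1],-d[2]]
    return T[:3,3],d
def proj(M,P):
    T=np.linalg.inv(np.array(M["world_from_camera"]));K=np.array(M["mtx"])
    p=T[:3,:3]@np.array(P)+T[:3,3]; q=K@[p[0],-p[1],-p[2]]; return q[:2]/q[2]
def keypts(c):
    T=np.array(bot.camera_model(c)["world_from_camera"])
    return np.array([(T@np.append(r["point"],1))[:3] for r in bot.pinpoint(c,"key_1") if r["p"]>.3])
def fit(P):
    def kp(v): 
        c,s=np.cos(v[2]),np.sin(v[2]); return np.array([[v[0]+c*-25-s*y,v[1]+s*-25+c*y] for y in KY])
    def f(v):
        k=kp(v); d=P[:,None,:2]-k[None]; i=np.argmin((d**2).sum(2),1); return d[np.arange(len(P)),i].ravel()
    r=least_squares(f,[540,-95,.09],loss='soft_l1',x_scale=[1,1,.01]); return r.x,kp(r.x),np.sqrt((r.fun**2).mean())
E
python3 - <<'E'
from h import *
P=[]
for c in ("side","top"):
    im=bot.capture(c); p=keypts(c); P.append(p); v,k,e=fit(p); print(c,len(p),v.round(3),e.round(2),p[:,2].round(1))
v,k,e=fit(np.vstack(P)); print(v.round(3),k.round(1),e)
out=[]
for c in ("side","top"):
    im=bot.capture(c)[:,:,::-1].copy(); M=bot.camera_model(c)
    im=cv2.resize(im,None,fx=4,fy=4,interpolation=cv2.INTER_CUBIC)
    cs,s=np.cos(v[2]),np.sin(v[2])
    def L(x,y,z): return (v[0]+cs*x-s*y,v[1]+s*x+cs*y,z)
    for y in KY:
        q=np.array([(proj(M,L(-25+a*13,y+b*13,86))+.5)*4 for a,b in((1,1),(1,-1),(-1,-1),(-1,1))]).astype(np.int32)
        cv2.polylines(im,[q],True,(0,255,0),1)
    q=np.array([(proj(M,L(a*75,b*120,70))+.5)*4 for a,b in((1,1),(1,-1),(-1,-1),(-1,1))]).astype(np.int32)
    cv2.polylines(im,[q],True,(0,255,255),1)
    ctr=q.mean(0).astype(int); out.append(im[ctr[1]-300:ctr[1]+300,ctr[0]-300:ctr[0]+300][:, :])
cv2.imwrite("pics/fit0.png",cv2.resize(np.hstack(out),(800,400)) if 0 else out[0]); cv2.imwrite("pics/fit1.png",out[1])
E
```

```text
side 4 [ 5.39809e+02 -9.19900e+01  6.40000e-02] 1.79 [86.9 87.3 94.2 85.4]
top 4 [ 5.38343e+02 -9.58390e+01  7.10000e-02] 1.32 [86.1 86.6 87.  85.4]
[ 5.38562e+02 -9.32140e+01  7.20000e-02] [[ 508.7  -26.2]
 [ 512.   -72.1]
 [ 515.3 -117.9]
 [ 518.6 -163.8]] 2.220692059073466
```

View pics/fit0.png

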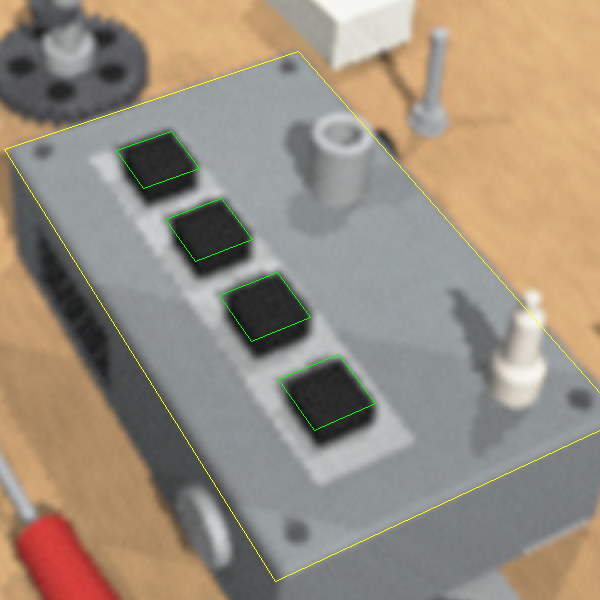

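View pics/fit1.png

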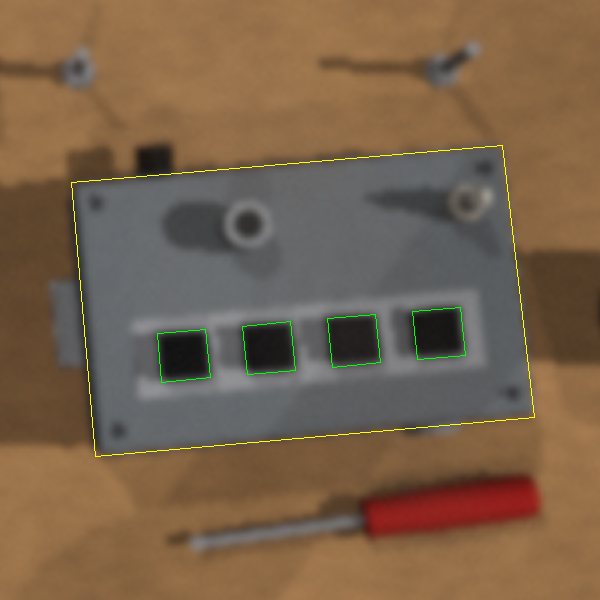

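Overlay of box outline and key caps agrees with both pictures to about 1–2 mm. Moving over key 1, with the fingers shut and high.

>>> servo_tool([
  [0,0,0,0,0.063],
  [0,0,0,0,0.063],
  [0,0,0,0,0.063],
  [0,0.58,-0.73,0,0],
  [0,0.58,-0.73,0,0],
  [0,0.58,-0.73,0,0],
  [0,0.58,-0.73,0,0],
  [0,0.58,-0.73,0,0],
  [0,0.58,-0.73,0,0],
  [0,0.58,-0.73,0,0],
  [0,0.58,-0.73,0,0],
  [0,0.58,-0.73,0,0],
  [0,0.58,-0.73,0,0],
  [0,0.58,-0.73,0,0],
  [0,0.58,-0.73,0,0],
  [0,0,0,0,0],
])

```text
time: 3.0
tool_pos: [505.9, -26.0, 226.5]
tcp_rot: [-3.141, -0.0, 0.075]
contact_force: [0.1, 0.5, -0.6]
grip_width: 0.4
```

Run:
```python
from h import *
im=bot.capture("wrist"); M=bot.camera_model("wrist"); p=keypts("wrist"); print(p.round(1))
if len(p)>=2: print(fit(p))
im=im[:,:,::-1].copy()
for k in [[508.7,-26.2],[512,-72.1],[515.3,-117.9],[518.6,-163.8]]:
    q=np.array([proj(M,(k[0]+a*13-.07*b*13,k[1]+b*13+.07*a*13,86)) for a,b in((1,1),(1,-1),(-1,-1),(-1,1))]).astype(np.int32)
    cv2.polylines(im,[q],True,(0,255,0),1)
cv2.imwrite("pics/w0.png",im)
```

```text
[[ 510.8  -76.2   87.1]
 [ 515.3 -164.8   81. ]
 [ 508.8  -28.    86.7]
 [ 514.3 -119.    87.3]
 [ 582.3  -61.6   74.4]]
(array([ 5.37565023e+02, -9.50062194e+01,  4.78135105e-02]), array([[ 509.29571911,  -27.27995827],
       [ 511.49430267,  -73.22738725],
       [ 513.69288622, -119.17481624],
       [ 515.89146977, -165.12224523]]), np.float64(22.704153012846486))
```

View pics/w0.png

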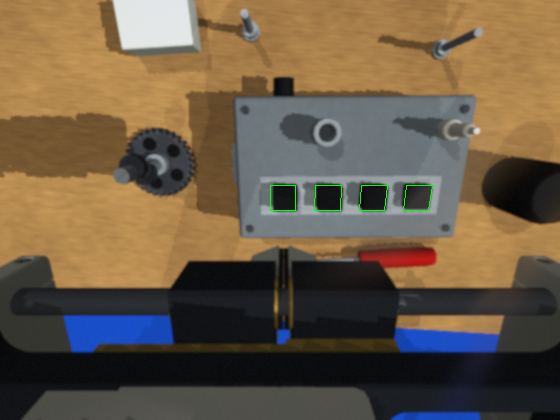

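Projected caps match the wrist picture (keys at columns 284–418, row 198). Descending above key 1.

>>> servo_tool([
  [0,0.06,0.02,0.5,0],
  [0,0,0,0.5,0],
  [0,0,0,0.5,0],
  [0,0,0,0.5,0],
  [0,0,0,0.4,0],
  [0,0,0,0.2,0],
  [0,0,0,0,0],
  [0,0,0,0,0],
])

```text
time: 4.1
tool_pos: [508.4, -29.6, 97.5]
tcp_rot: [3.141, -0.001, 0.07]
contact_force: [-0.5, 0.6, 0.4]
grip_width: 0.2
```

>>> servo_tool([
  [0,0.01,-0.05,0.06,0],
  [0,0,0,0.06,0],
  [0,0,0,0.02,0],
  [0,0,0,0,0],
])

```text
time: 4.6
tool_pos: [508.2, -26.6, 89.6]
tcp_rot: [3.142, 0.0, 0.071]
contact_force: [0.3, -0.6, 0.2]
grip_width: 0.5
```

>>> servo_tool([
  [0,0,0,0.02,0],
  [0,0,0,0,0],
])

```text
time: 4.85
tool_pos: [508.4, -26.6, 88.9]
tcp_rot: [3.141, -0.0, 0.071]
contact_force: [-1.4, 0.1, 2.7]
grip_width: 1.0
```

>>> servo_tool([
  [0,0,0,0.02,0],
  [0,0,0,0,0],
])

```text
time: 5.1
tool_pos: [508.4, -26.6, 87.8]
tcp_rot: [3.141, -0.0, 0.071]
contact_force: [-1.4, -0.1, 2.9]
grip_width: 0.5
```

Key 1 met at about z = 89 and then yields by 1 mm with no force rise (about 3 N): free. Next key 2, in finer steps.

>>> servo_tool([
  [0,0,0,-0.2,0],
  [0,0,0.46,0,0],
  [0,0,0.46,0,0],
  [0,0,0,0.1,0],
  [0,0,0,0.05,0],
  [0,0,0,0,0],
])

```text
time: 5.85
tool_pos: [511.2, -71.7, 89.9]
tcp_rot: [-3.141, 0.001, 0.072]
contact_force: [-0.2, 0.7, -0.5]
grip_width: 0.3
```

>>> servo_tool([
  [0,0,0,0.01,0],
  [0,0,0,0,0],
])

```text
time: 6.1
tool_pos: [511.6, -72.2, 89.8]
tcp_rot: [3.142, -0.0, 0.071]
contact_force: [-0.6, -0.2, -1.3]
grip_width: 0.6
```

>>> servo_tool([
  [0,0,0,0.01,0],
  [0,0,0,0,0],
])

```text
time: 6.35
tool_pos: [511.6, -72.4, 89.3]
tcp_rot: [3.142, -0.0, 0.071]
contact_force: [-0.3, 0.6, 0.2]
grip_width: 0.7
```

>>> servo_tool([
  [0,0,0,0.008,0],
  [0,0,0,0,0],
])

```text
time: 6.6
tool_pos: [511.6, -72.4, 89.0]
tcp_rot: [3.142, -0.0, 0.071]
contact_force: [-1.3, 1.5, 3.4]
grip_width: 0.3
```

>>> servo_tool([
  [0,0,0,0,0],
])

```text
time: 6.72
tool_pos: [511.6, -72.4, 88.9]
tcp_rot: [-3.142, -0.0, 0.071]
contact_force: [-0.6, 1.5, 3.2]
grip_width: 0.4
```

>>> servo_tool([
  [0,0,0,0,0],
])

```text
time: 6.85
tool_pos: [511.6, -72.4, 88.9]
tcp_rot: [3.142, -0.0, 0.071]
contact_force: [-0.2, 2.0, 3.1]
grip_width: 0.5
```

Key 2 stops the finger at z ≈ 89 as well: same height as key 1, so free. Key 3.

>>> servo_tool([
  [0,0,0,-0.16,0],
  [0,0,0.46,0,0],
  [0,0,0.46,0,0],
  [0,0,0,0.1,0],
  [0,0,0,0.04,0],
  [0,0,0,0,0],
])

```text
time: 7.6
tool_pos: [514.5, -117.7, 89.6]
tcp_rot: [-3.141, 0.001, 0.072]
contact_force: [0.2, -0.6, -0.7]
grip_width: 0.5
```

>>> servo_tool([
  [0,0,0,0.008,0],
  [0,0,0,0,0],
])

```text
time: 7.85
tool_pos: [514.8, -118.0, 89.5]
tcp_rot: [3.142, -0.0, 0.071]
contact_force: [0.2, -0.0, 0.2]
grip_width: 0.3
```

>>> servo_tool([
  [0,0,0,0.008,0],
  [0,0,0,0,0],
])

```text
time: 8.1
tool_pos: [514.9, -118.2, 89.2]
tcp_rot: [-3.141, -0.0, 0.071]
contact_force: [-0.4, 1.5, 2.4]
grip_width: 0.2
```

>>> servo_tool([
  [0,0,0,0.006,0],
  [0,0,0,0,0],
])

```text
time: 8.35
tool_pos: [514.9, -118.2, 88.8]
tcp_rot: [-3.141, -0.0, 0.071]
contact_force: [0.1, 2.6, 2.5]
grip_width: 0.5
```

Key 3 also at about 89: free. Key 4 must be tapped too, expecting about 85.

>>> servo_tool([
  [0,0,0,-0.16,0],
  [0,0,0.46,0,0],
  [0,0,0.46,0,0],
  [0,0,0,0.1,0],
  [0,0,0,0.04,0],
  [0,0,0,0,0],
])

```text
time: 9.1
tool_pos: [517.8, -163.5, 89.4]
tcp_rot: [-3.141, 0.001, 0.072]
contact_force: [0.5, -0.7, -0.5]
grip_width: 0.6
```

>>> servo_tool([
  [0,0,0,0.008,0],
  [0,0,0,0,0],
])

```text
time: 9.35
tool_pos: [518.1, -164.0, 89.4]
tcp_rot: [3.141, -0.0, 0.071]
contact_force: [1.4, -0.5, 0.6]
grip_width: 0.4
```

>>> servo_tool([
  [0,0,0,0.008,0],
  [0,0,0,0,0],
])

```text
time: 9.6
tool_pos: [518.0, -164.2, 88.9]
tcp_rot: [3.142, 0.0, 0.071]
contact_force: [-0.1, 0.3, 0.1]
grip_width: 0.8
```

>>> servo_tool([
  [0,0,0,0.008,0],
  [0,0,0,0,0],
])

```text
time: 9.85
tool_pos: [518.0, -164.3, 88.5]
tcp_rot: [3.142, 0.0, 0.071]
contact_force: [-0.2, -1.0, -0.8]
grip_width: 0.5
```

>>> servo_tool([
  [0,0,0,0.01,0],
  [0,0,0,0,0],
])

```text
time: 10.1
tool_pos: [518.0, -164.3, 87.9]
tcp_rot: [3.142, 0.0, 0.071]
contact_force: [0.5, -0.6, 0.4]
grip_width: 0.5
```

>>> servo_tool([
  [0,0,0,0.01,0],
  [0,0,0,0,0],
])

```text
time: 10.35
tool_pos: [518.0, -164.3, 87.5]
tcp_rot: [3.142, 0.0, 0.071]
contact_force: [-0.8, 1.0, 0.5]
grip_width: -0.0
```

No contact at 87.5, so key 4 stands lower. Going on to its surface.

>>> servo_tool([
  [0,0,0,0.02,0],
  [0,0,0,0,0],
])

```text
time: 10.6
tool_pos: [518.0, -164.2, 86.4]
tcp_rot: [-3.142, 0.0, 0.071]
contact_force: [0.2, 0.3, -0.8]
grip_width: 0.6
```

>>> servo_tool([
  [0,0,0,0.01,0],
  [0,0,0,0,0],
])

```text
time: 10.85
tool_pos: [518.0, -164.3, 86.0]
tcp_rot: [3.142, 0.0, 0.071]
contact_force: [-1.0, -0.2, -0.6]
grip_width: 0.5
```

>>> servo_tool([
  [0,0,0,0.008,0],
  [0,0,0,0,0],
])

```text
time: 11.1
tool_pos: [518.1, -164.3, 85.6]
tcp_rot: [3.141, -0.0, 0.071]
contact_force: [-0.5, 0.0, 1.2]
grip_width: 0.2
```

>>> servo_tool([
  [0,0,0,0.008,0],
  [0,0,0,0,0],
])

```text
time: 11.35
tool_pos: [518.1, -164.3, 85.4]
tcp_rot: [3.141, -0.0, 0.071]
contact_force: [-0.7, 0.3, 2.9]
grip_width: 0.5
```

Key 4 stops at about 85.5, 4 mm lower than the others: the latched one. Pressing it.

>>> servo_tool([
  [0,0,0,0.02,0],
  [0,0,0,0.02,0],
  [0,0,0,0.02,0],
  [0,0,0,0,0],
])

```text
time: 11.85
tool_pos: [518.1, -164.3, 82.6]
tcp_rot: [3.141, -0.0, 0.071]
contact_force: [-2.6, 0.3, 6.8]
grip_width: 0.8
```

>>> servo_tool([
  [0,0,0,0.02,0],
  [0,0,0,0,0],
])

```text
time: 12.1
tool_pos: [518.1, -164.3, 81.6]
tcp_rot: [3.141, -0.0, 0.071]
contact_force: [-1.6, 1.1, 6.4]
grip_width: 0.3
```

>>> servo_tool([
  [0,0,0,0.02,0],
  [0,0,0,0,0],
])

```text
time: 12.35
tool_pos: [518.1, -164.3, 80.7]
tcp_rot: [3.141, -0.0, 0.071]
contact_force: [-3.4, 1.2, 6.8]
grip_width: 0.2
```

>>> servo_tool([
  [0,0,0,0.012,0],
  [0,0,0,0,0],
])

```text
time: 12.6
tool_pos: [518.1, -164.3, 80.2]
tcp_rot: [3.141, -0.0, 0.071]
contact_force: [-2.6, 0.9, 9.2]
grip_width: 0.9
```

>>> servo_tool([
  [0,0,0,0.006,0],
  [0,0,0,0,0],
  [0,0,0,0,0],
])

```text
time: 12.98
tool_pos: [518.1, -164.3, 80.2]
tcp_rot: [3.141, -0.001, 0.071]
contact_force: [-3.3, 0.6, 9.8]
grip_width: 0.2
```

>>> servo_tool([
  [0,0,0,-0.08,0],
  [0,0,0,-0.08,0],
  [0,0,0,-0.12,0],
  [0,0,0,0,0],
])

```text
time: 13.48
tool_pos: [518.2, -164.4, 93.5]
tcp_rot: [3.141, -0.001, 0.071]
contact_force: [-0.3, -0.2, 0.9]
grip_width: 0.5
```

Firm press done: bottom at 80.2 with 9.8 N. Checking key 4's height with one light tap.

>>> servo_tool([
  [0,0,0,0.06,0],
  [0,0,0,0.012,0],
  [0,0,0,0,0],
])

```text
time: 13.85
tool_pos: [517.9, -164.2, 89.4]
tcp_rot: [-3.141, 0.0, 0.071]
contact_force: [0.9, -0.6, -0.2]
grip_width: 0.1
```

>>> servo_tool([
  [0,0,0,0.008,0],
  [0,0,0,0,0],
])

```text
time: 14.1
tool_pos: [518.0, -164.2, 89.3]
tcp_rot: [3.142, 0.0, 0.071]
contact_force: [-0.1, 0.7, 1.6]
grip_width: 0.3
```

>>> servo_tool([
  [0,0,0,0.008,0],
  [0,0,0,0,0],
])

```text
time: 14.35
tool_pos: [518.0, -164.2, 89.0]
tcp_rot: [3.142, -0.0, 0.071]
contact_force: [-1.0, 0.0, 2.0]
grip_width: 0.3
```

Key 4 is up, contact at 89.2 like the others. Retreating straight up.

>>> servo_tool([
  [0,0,0,-0.2,0],
  [0,0,0,-0.6,0],
  [0,0,0,-0.8,0],
  [0,0,0,-0.8,0],
  [0,0,0,-0.4,0],
  [0,-0.5,0,0,0],
  [0,-0.5,0,0,0],
  [0,0,0,0,0],
  [0,0,0,0,0],
])

```text
time: 15.48
tool_pos: [468.9, -168.0, 229.4]
tcp_rot: [3.141, -0.001, 0.071]
contact_force: [1.2, 0.1, -0.5]
grip_width: 0.8
```

Run:
```python
from h import *
im=bot.capture("side")[:,:,::-1]; cv2.imwrite("pics/end.png",im)
w=bot.capture("wrist")[:,:,::-1]; cv2.imwrite("pics/endw.png",w)
print(bot.get_obs()["contact_force"])
```

```text
[-0.42358099  0.24116438  0.82971601]
```

View pics/end.png

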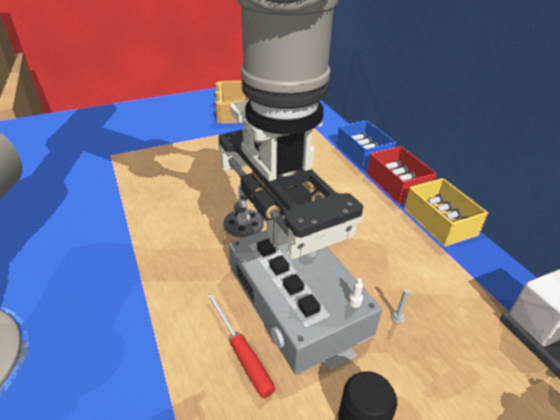

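View pics/endw.png

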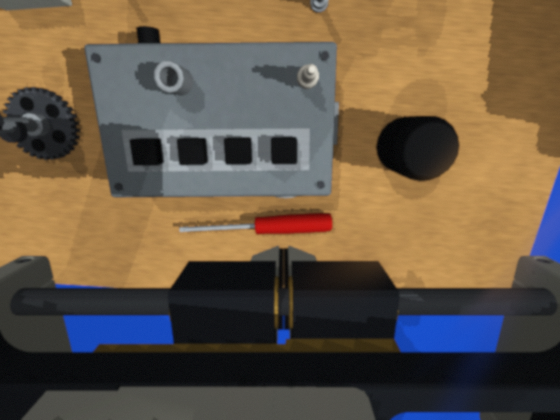

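All four keys (wrist view columns 147–284, row 150) look alike. The socket (170, 77), spark plug (310, 75), screwdriver, filter and camshaft stand undisturbed.

```bash
python3 -c "
from plant import bot
print(bot.close_job())"
```

```text
the job is handed in; nothing more can be done
None
```

Key 4, the rightmost, was the latched one. I released it, and all four keys now stand at the same height. The job was handed in at about 15.6 s.

- **Finding it:** I tapped the keys once each from left to right with the fingers shut. Keys 1, 2 and 3 stopped the fingertips at a TCP height of about 89 mm. Key 4 stopped them at about 85.5 mm, the expected 4 mm lower.
- **Releasing it:** I pressed key 4 to its stop at 80.2 mm with about 9.8 N and let go. A light re-tap met it at about 89.2 mm, like the other three.
- **Last pictures:** The keys look alike, the loose parts in view are where they were, and the arm is clear of everything. The carton and one bolt were hidden by the gripper or out of frame, but the arm never went near them.

Two checks were slightly off:
- **Heavier taps:** The taps on keys 1 to 3 read 2.5–3.4 N, and key 4's tap read 2.9 N, against the 1–2 N asked, with about 0.7 N of sensor noise. Key 1 gave way by about 1 mm. No free key came near the bottom.
- **Height offset:** Contact heights read about 3 mm above the stated values on every key. It is the same on all four, so it does not affect the comparison.

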